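Find the full check weight with the lifting hook and hold it up

TASK

One of the two steel check weights in the wooden block has lost the lead filling from its adjusting cavity; they look alike, so lift each in turn by its eye with the lifting hook from the wooden stand and feel which is heavier, never touching a weight with the gripper and never letting one drop. The light one must be back down in a recess of the block, off the hook; finish holding the hook with the heavier, full weight hanging still on it well above the middle of the brown notepad, ready for inspection (do not set it down or let go of the hook). Leave the other things on the desk where they are.

Things in the scene. Friction and masses are not known exactly. Their poses are not given: they have to be found in the camera images.
- check_weight_a: one of two check weights that look alike: steel cylinder, diameter 44, height 50, bow-shaped eye on top, outer top at 90.5. Origin: centre of the underside, z up. They start one in each recess of weight_block, in either order, yaw within 0.5 rad of the block's. One (hidden which) is 0.5 to 0.6 kg, the other 0.25 to 0.35 kg
- check_weight_b: one of two check weights that look alike: steel cylinder, diameter 44, height 50, bow-shaped eye on top, outer top at 90.5. Origin: centre of the underside, z up. They start one in each recess of weight_block, in either order, yaw within 0.5 rad of the block's. One (hidden which) is 0.5 to 0.6 kg, the other 0.25 to 0.35 kg
- check_weight_a_eye (a point): centre of the eye of check_weight_a, 70 above its origin. The eye is a loop of round bar of diameter 6 in the weight's y-z plane, so its opening is passed along the weight's x axis; the opening is 21 wide (y) and runs from 54 to 84.5 above the weight's origin, its top a half circle
- check_weight_b_eye (a point): centre of the eye of check_weight_b, 70 above its origin. The eye is a loop of round bar of diameter 6 in the weight's y-z plane, so its opening is passed along the weight's x axis; the opening is 21 wide (y) and runs from 54 to 84.5 above the weight's origin, its top a half circle
- weight_block: fixed wooden block, 90 (x) x 190 (y) x 26 high, with two round recesses of diameter 51 and depth 8, rims chamfered by 3, centred at y = +48 and -48 in its frame. Origin: centre of the underside
- seat0 (a point): centre of the floor of the +y recess, where the underside of a seated weight stands
- seat1 (a point): centre of the floor of the -y recess
- hook_stand: fixed wooden stand for the hook, 86 (x) x 56 (y) x 80 high, with a slot 51 (x) x 12 (y), 75 deep, in its top. Origin: centre of the underside
- lifting_hook: lifting hook, 0.12 kg, 141 tall, upright in the stand's slot, drawn straight up out of it by 75 or more. Origin: on the shank's axis at the level of the foot's underside, z up, x the way the foot points (away from the robot, as the stand's x). Steel rod of diameter 6 up to 70, brass collar of diameter 27 from 70 to 75 (rests on the stand), black handle from 75 to 141
- hook_handle (a point): middle of the flat-sided handle, 24 (x) x 18 (y) x 66 high, 108 above the hook's origin; grip it from above across the 18 mm (y)
- hook_crook (a point): where a load hangs: 18 along the foot (+x) from the shank's axis, 6 above the hook's origin (top of the foot's rod). The foot runs from the shank to x = 38, its last 10 bent upward, tip's top at 11.5: foot and tip go through a weight's eye along the hook's +x, and the eye's top then hangs between shank and tip
- notepad: brown-covered notepad lying on the desk left of the block, 125 x 86 x 8. Origin: centre of the underside
- mug: brown mug with a handle, 81 wide, 94 high, towards the back of the desk (bystander; leave it). Origin: centre of the underside
- usb_stick: black USB stick lying on the desk near the front edge, 18 x 52 x 9 (bystander; leave it). Origin: centre of the underside
- binder_clip: black fold-back clip standing near the front edge between hook stand and weight block, 26 x 32 x 35 (bystander; leave it). Origin: centre of the underside
- glue_stick: green and white glue stick standing behind the block, diameter 25, height 90 (bystander; leave it). Origin: centre of the underside

How it is judged:
On the way, in this order (a step that is already met when the one before it is completed fails the run):
1. the lighter weight is lifted clear of the block on the hook (z of check_weight_a in the frame of seat0 above 0.012 m and contact force between check_weight_a and lifting_hook above 1.2 N and contact force between check_weight_a and weight_block below 0.1 N), for 0.2 s.
2. the lighter weight is set back down in a recess, off the hook (((horizontal distance between check_weight_a and seat0 below 0.006 m and z of check_weight_a in the frame of seat0 below 0.003 m) or (horizontal distance between check_weight_a and seat1 below 0.006 m and z of check_weight_a in the frame of seat1 below 0.003 m)) and angle between check_weight_a's own z axis and vertical below 0.06 rad and linear speed of check_weight_a below 0.03 m/s and contact force between check_weight_a and lifting_hook below 0.1 N), for 0.2 s.
At the end, for the whole second after the job is handed in: Gripped hook carries the heavier weight (over 3 N; hook within 0.35, weight 0.3 rad of upright), underside 50-350 mm above the desk, centre within 45 mm of the notepad's, slower than 0.06 m/s; the lighter stands in a recess (6 mm of centre, 3 mm of floor), off the hook (all of step 2 and height (world z) of check_weight_b between 0.05 and 0.35 m and horizontal distance between check_weight_b and notepad below 0.045 m and angle between check_weight_b's own z axis and vertical below 0.3 rad and linear speed of check_weight_b below 0.06 m/s and contact force between check_weight_b and lifting_hook above 3 N and contact force between the fingers and lifting_hook above 2 N and angle between lifting_hook's own z axis and vertical below 0.35 rad and contact force between check_weight_b and notepad below 0.1 N); the arm keeps its last pose, push and grip.
It fails at once if the gripper or arm touches a check weight (contact force between any of check_weight_a, check_weight_b and the arm above 0.5 N or contact force between any of check_weight_a, check_weight_b and the fingers above 0.5 N).
It fails at once if a check weight is dropped (off the hook, more than 6 mm above the recess floor, faster than 0.25 m/s) ((contact force between check_weight_a and lifting_hook below 0.05 N and z of check_weight_a in the frame of seat0 above 0.006 m and linear speed of check_weight_a above 0.25 m/s) or (contact force between check_weight_b and lifting_hook below 0.05 N and z of check_weight_b in the frame of seat0 above 0.006 m and linear speed of check_weight_b above 0.25 m/s)).
It fails at once if the notepad or a bystander is moved by more than 30 mm (distance of any of notepad, mug, usb_stick, binder_clip, glue_stick from where it was at the start of the episode above 0.03 m).
It also fails if it takes over 72 s, if anything falls off the work surface, if the arm or the gripper's body presses on something with over 40 N, if the wrist force passes 120 N, or if a joint passes its speed limit or range.

ROBOT

A 6-joint arm with a two-finger parallel gripper is mounted at the origin on a cart in front of the work surface, level with it; the furniture and walls round the work are solid. World frame = base frame: x ahead of the robot, y to its left, z up, the work surface at z = 0. Lengths are in m, angles in rad, forces in N, time in s.
With the tool pointing down it reaches from about 0.375 to 0.825 m from the base axis. Payload 5.5 kg.
Tool frame: the origin (TCP) lies between the finger pads; the fingertips stand 11 mm ahead of it and the grasp point (between the pads) lies 8 mm behind it; z points along the fingers, y is the line along which they close (so a half turn about z gives the same grasp; the last joint's range is limited). The gripper opens to 85 mm and grips with 20 to 120 N. Pads are 22 mm wide; open, the fingers measure 114 mm over their backs; the gripper's body (76 mm by 85 mm) begins 54 mm behind the grasp point. The pads swing forward as they close: fully open they stand 13 mm farther back than shut.
Start: joints at [-1.104, 0.314, -0.047, 1.21, 0, 1.571], TCP at [0.27, -0.536, 0.242] pointing down, gripper open.
Joint ranges: [-2.67, 2.67], [-0.69, 1.73], [-1.03, 1.25], [-2.08, 2.16], [-1.42, 1.45], [-3.14, 3.14]. Speed limits (rad/s): [2.39, 2.39, 3.01, 3.14, 3.14, 3.14].

INTERFACE

Orientations are given as a 3x3 rotation matrix whose columns are the frame's x, y, z axes.
In Python, from bench import manip gives the robot as it stands. The module is installed in compiled form; this text tells all that it offers.
- The arm moves only by the shell command python3 -m jog 'ROWS' [FORCE]. ROWS is JSON, a list of rows, each an object with "gripper": the opening, from 0 (shut) to 1 (fully open); "translation": the shift along the tool's x, y, z in mm, a list of three; "roll": the turn about the tool's z in rad. A call has 1 to 10 rows; each row is the pose to reach, as a shift and turn from the pose commanded when the call began, along the tool's axes at that moment; what a row does not reach only later rows make up. A row lasts 1/10 s, in which the tool goes at most 50 mm and 8.59 degrees, less where a joint would pass 70% of its speed; a pose out of reach is approached as far as the arm can. A call with a gripper value outside its range is refused whole. The fingers move at their own pace and stop on an object; FORCE is the grip in N (left out, the last holds). Time passes only in rows, so rows that repeat a pose let the fingers close. It gives the time, the measured TCP pose, the force, the opening and the grip force at its end, in the units of the state.
- manip.observe(): the state, without advancing time (a new reading comes with each control period).
- manip.camera(name): name is "side" or "top" or "wrist"; returns the picture (400x640x3 uint8, red, green, blue); there is no depth.
- manip.calibration(name): a dict with "fx", "fy", "cx", "cy" (pixels), "extrinsics" (4x4, takes a point from world to camera coordinates); the wrist camera has in their place "T_tool_cam" (4x4, takes a point from camera to tool coordinates, whose origin is the TCP and whose axes are the flange's). Camera axes: x right, y up, looking along -z (the intrinsics and any distortion apply to the point x, -y, -z); pixel columns grow to the right and rows downward; lengths in m; the calibration is good to about 2 mm. A picture is of the moment at which its call begins: read the wrist's pose just before it. calibration takes no time and is no camera call.
- manip.close_job(): hands the job in; it is judged then, once.
The state is a dict: "time": time; "joints": joint angles; "joint_velocities": joint speeds; "effort": joint torques, N m; "eef_pos": TCP position; "orientation": TCP orientation; "force": force on the tool from outside, world axes, zero at the start; "wrist_torque": the same for the moment, N m; "finger_gap": opening from 0.0 (shut) to 1.0 (fully open); "finger_force": force on a finger pad.
Only numpy, scipy, OpenCV 4.12 (cv2) and the standard library are available. Lean on these libraries where they do the work, as an engineer would, in place of code of your own. Each camera call takes 0.05 s, during which the arm holds its last target. There are 200 camera calls.

## Working session

There is one attempt and no reset: what is moved stays moved. The work goes in short steps, Python scripts to look and compute and a shell command to move; the robot and the scene stay as the last step left them, time stands still between calls to the robot, and variables do not carry over. Pictures are saved under pics/ and viewed, at most 10 in all, crops included, and the job is handed in when it is done.

```bash
mkdir -p pics
python3 - <<'E'
from bench import manip
import cv2,numpy as np
s=manip.observe();print(s['time'],s['eef_pos'],s['orientation'],s['force'])
for n in('top','side'):
    im=manip.camera(n);cv2.imwrite(f'pics/{n}0.png',im[...,::-1])
    c=manip.calibration(n);print({k:np.round(v,4).tolist() for k,v in c.items()})
print(manip.calibration('wrist'))
E
```

```text
0.0 [ 0.26979555 -0.53531067  0.24145005] [[ 8.92995517e-01  4.50064966e-01 -7.29317886e-04]
 [ 4.50065557e-01 -8.92994272e-01  1.49184375e-03]
 [ 2.01499108e-05 -1.66045064e-03 -9.99998621e-01]] [ 0.16137577 -0.40580084 -0.11099992]
{'fx': 514.5243, 'fy': 514.5243, 'cx': 318.604, 'cy': 191.7326, 'extrinsics': [[-0.021, -0.9995, -0.0233, 0.0293], [0.9871, -0.0244, 0.1585, -0.5433], [-0.159, -0.0196, 0.9871, -1.5425], [0.0, 0.0, 0.0, 1.0]]}
{'fx': 442.1699, 'fy': 442.1699, 'cx': 316.3063, 'cy': 201.1337, 'extrinsics': [[0.9992, -0.0405, 0.0004, -0.5328], [0.0235, 0.5875, 0.8089, -0.0839], [-0.033, -0.8082, 0.588, -1.0697], [0.0, 0.0, 0.0, 1.0]]}
{'fx': 291.85196192247497, 'fy': 291.85196192247497, 'cx': 319.0276429285298, 'cy': 200.96640725406147, 'T_tool_cam': array([[ 9.07982151e-04,  9.64036801e-01,  2.65767233e-01,
         6.76874964e-02],
       [ 9.99998170e-01, -1.32282428e-03,  1.38192656e-03,
        -2.65857135e-04],
       [ 1.68379141e-03,  2.65765492e-01, -9.64036238e-01,
        -1.32025937e-01],
       [ 0.00000000e+00,  0.00000000e+00,  0.00000000e+00,
         1.00000000e+00]])}
```

View pics/top0.png

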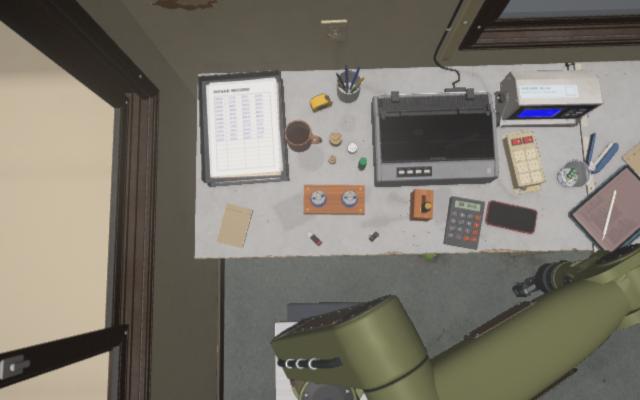

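View pics/side0.png

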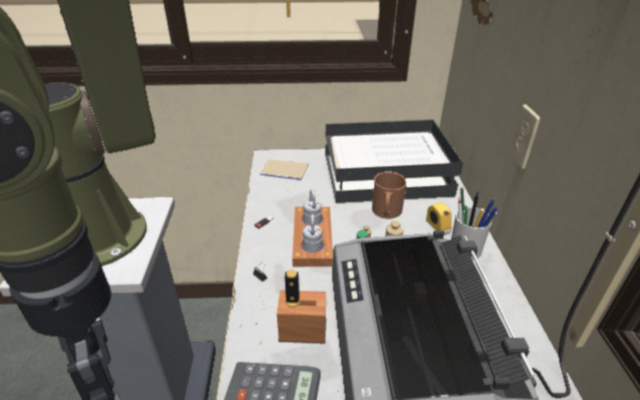

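The top view shows the block at about (334,199) with weights at (319,198) and (349,198). The stand is at (422,205) and the notepad at (235,226). The side view shows the hook handle at (292,287).

```bash
cat > h.py <<'E'
from bench import manip
import cv2,numpy as np
def cam(n,s=None):
    c=manip.calibration(n)
    if n=='wrist':
        T=np.eye(4);T[:3,:3]=s['orientation'];T[:3,3]=s['eef_pos'];W=T@c['T_tool_cam']
    else: W=np.linalg.inv(c['extrinsics'])
    return c,W
def ray(n,uv,s=None):
    c,W=cam(n,s)
    d=W[:3,:3]@np.array([(uv[0]-c['cx'])/c['fx'],-(uv[1]-c['cy'])/c['fy'],-1]);return W[:3,3],d
def onz(n,uv,z,s=None):
    o,d=ray(n,uv,s);return o+d*(z-o[2])/d[2]
def proj(n,p,s=None):
    c,W=cam(n,s);q=np.linalg.inv(W)@np.append(p,1)
    return np.array([c['cx']+c['fx']*q[0]/-q[2],c['cy']+c['fy']*q[1]/q[2]])
def rects(im,lo,hi,amin=100):
    m=cv2.inRange(cv2.cvtColor(im,cv2.COLOR_RGB2HSV),lo,hi)
    m=cv2.morphologyEx(m,cv2.MORPH_CLOSE,np.ones((3,3)))
    return [c for c in cv2.findContours(m,cv2.RETR_EXTERNAL,cv2.CHAIN_APPROX_NONE)[0] if cv2.contourArea(c)>amin]
def footprint(n,c,z,s=None):
    p=np.array([onz(n,q[0],z,s)[:2] for q in c],np.float32)*1000
    return cv2.minAreaRect(p)
E
python3 - <<'E'
from h import *
im=cv2.imread('pics/top0.png')[...,::-1]
hsv=cv2.cvtColor(np.ascontiguousarray(im),cv2.COLOR_RGB2HSV)
for p in[(334,190),(310,208),(416,212),(418,205),(235,228),(319,198),(427,205)]:print(p,hsv[p[1],p[0]])
for nm,z in(('wood',.026),('wood',.08)):
  for c in rects(np.ascontiguousarray(im),(5,120,70),(16,255,255)):
    x,y,w,h=cv2.boundingRect(c)
    if 290<x<440 and 150<y<240:print(nm,z,(x,y,w,h),footprint('top',c,z))
for c in rects(np.ascontiguousarray(im),(10,40,100),(28,160,255)):
    x,y,w,h=cv2.boundingRect(c)
    if 200<x<260 and 195<y<250:print('pad',(x,y,w,h),footprint('top',c,.008))
cv2.imwrite('pics/tc.png',cv2.resize(im[170:260,290:450][...,::-1],None,fx=5,fy=5,interpolation=cv2.INTER_CUBIC))
E
```

```text
(334, 190) [ 12 125 175]
(310, 208) [ 12 125 176]
(416, 212) [ 12 135 180]
(418, 205) [ 12 134 181]
(235, 228) [ 18  62 182]
(319, 198) [125   9 180]
(427, 205) [ 19 141 192]
wood 0.026 (414, 190, 19, 28) ((501.9259033203125, -304.8645935058594), (55.59550476074219, 84.99493408203125), 87.11834716796875)
wood 0.026 (305, 186, 59, 27) ((522.8225708007812, -30.154075622558594), (180.9227752685547, 81.68186950683594), 88.63517761230469)
wood 0.08 (414, 190, 19, 28) ((494.75433349609375, -294.9549255371094), (53.699520111083984, 82.09624481201172), 87.11843872070312)
wood 0.08 (305, 186, 59, 27) ((514.938232421875, -29.613075256347656), (174.7526092529297, 78.896240234375), 88.63518524169922)
pad (217, 204, 35, 44) ((450.59356689453125, 284.6438293457031), (83.9650650024414, 123.28030395507812), 74.61764526367188)
```

View pics/tc.png

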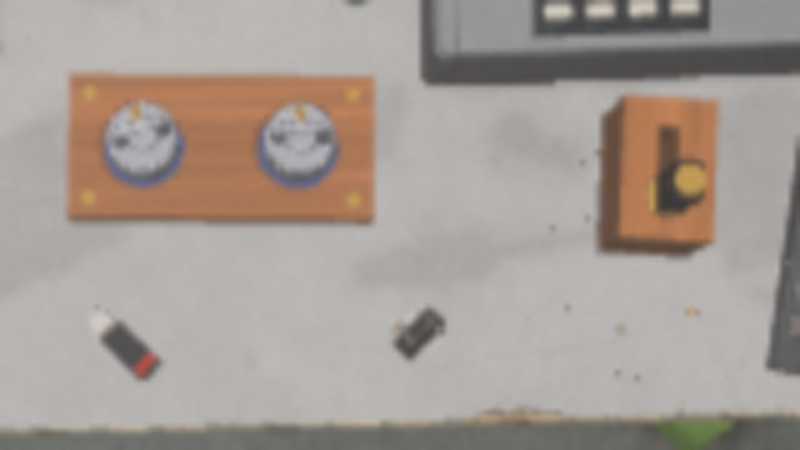

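Run:
```python
from h import *
im=np.ascontiguousarray(cv2.imread('pics/top0.png')[...,::-1])
print('handle top',onz('top',(428,206),.151),onz('side',(292,273),.151))
s=manip.observe();R=s['orientation']
t=np.array([.49,-.297,.25]);
p=R.T@(t-s['eef_pos'])*1000;print('tool shift mm',p, 'roll',np.arctan2(R[1,0],R[0,0]))
```

```text
handle top [ 0.47777268 -0.29560974  0.151     ] [ 0.47945741 -0.29424657  0.151     ]
tool shift mm [ 303.91221628 -113.7919189    -8.28916527] roll 0.4667844282532028
```

```bash
python3 -m jog '[{"gripper":1,"translation":[49,-20,-8],"roll":0.08},{"gripper":1,"translation":[98,-40,-8],"roll":0.16},{"gripper":1,"translation":[147,-60,-8],"roll":0.24},{"gripper":1,"translation":[196,-80,-8],"roll":0.32},{"gripper":1,"translation":[245,-100,-8],"roll":0.4},{"gripper":1,"translation":[275,-112,-8],"roll":0.467},{"gripper":1,"translation":[294,-121,-8],"roll":0.467},{"gripper":1,"translation":[294,-121,-8],"roll":0.467},{"gripper":1,"translation":[294,-121,-8],"roll":0.467},{"gripper":1,"translation":[294,-121,-8],"roll":0.467}]'
python3 - <<'E'
from h import *
s=manip.observe();im=manip.camera('wrist')
print(s['eef_pos'],np.round(s['orientation'],3))
print(proj('wrist',[.478,-.295,.151],s))
cv2.imwrite('pics/w1.png',im[...,::-1])
E
```

```text
time: 1.1
eef_pos: [0.4774, -0.2962, 0.2501]
orientation: [[1.0, -0.001, -0.001], [-0.001, -1.0, -0.0], [-0.001, 0.0, -1.0]]
force: [-0.2, 0.4, 0.4]
finger_gap: 1.003
finger_force: 0.0
[ 0.4773652  -0.29619822  0.25009103] [[ 1.    -0.001 -0.001]
 [-0.001 -1.    -0.   ]
 [-0.001  0.    -1.   ]]
[318.43745271 204.37691388]
```

View pics/w1.png

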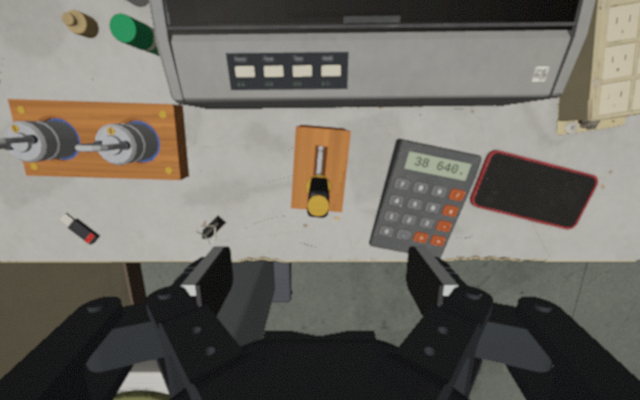

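The handle's top is at (318,205), as predicted. The stand's top face has corners near (298,126), (350,129), (343,211) and (293,209), and the slot end is at (321,148).

Run:
```python
from h import *
s=manip.observe();im=np.ascontiguousarray(cv2.imread('pics/w1.png')[...,::-1])
for c in rects(im,(5,110,70),(18,255,255),800):
    x,y,w,h=cv2.boundingRect(c);print((x,y,w,h),footprint('wrist',c,.08,s),footprint('wrist',c,.026,s))
    if 280<x<310: print(cv2.approxPolyDP(c,4,True).reshape(-1,2).tolist())
for q in[(298,126),(350,129),(343,211),(293,209),(321,148)]:print(onz('wrist',q,.08,s)*1000)
```

```text
(292, 126, 58, 86) ((494.4577941894531, -295.99273681640625), (54.50703430175781, 87.41309356689453), 85.0430908203125) ((485.4461669921875, -295.9769592285156), (64.24861145019531, 103.03565979003906), 85.04298400878906)
[[297, 127], [292, 207], [307, 208], [305, 184], [315, 174], [316, 147], [322, 145], [321, 174], [331, 184], [327, 211], [340, 211], [349, 132]]
(9, 100, 177, 79) ((524.931884765625, -73.88217163085938), (168.9615478515625, 74.8015365600586), 88.24906158447266) ((521.36669921875, -34.17053985595703), (199.1585235595703, 88.17018127441406), 88.24906158447266)
[ 539.20682639 -274.52055092   80.        ]
[ 536.24026408 -326.74904252   80.        ]
[ 449.87014892 -321.52963546   80.        ]
[ 452.1603622  -267.35490791   80.        ]
[ 517.38841157 -297.60962897   80.        ]
```

```bash
python3 -m jog '[{"gripper":1,"translation":[0,-1,35],"roll":0.078},{"gripper":1,"translation":[0,-1,75],"roll":0.078},{"gripper":1,"translation":[0,-1,110],"roll":0.078},{"gripper":1,"translation":[0,-1,140],"roll":0.078},{"gripper":1,"translation":[0,-1,140],"roll":0.078},{"gripper":1,"translation":[0,-1,140],"roll":0.078},{"gripper":0.4,"translation":[0,-1,140],"roll":0.078},{"gripper":0,"translation":[0,-1,140],"roll":0.078},{"gripper":0,"translation":[0,-1,140],"roll":0.078},{"gripper":0,"translation":[0,-1,140],"roll":0.078}]' 60
python3 -m jog '[{"gripper":0,"translation":[0,0,0],"roll":0},{"gripper":0,"translation":[0,0,0],"roll":0},{"gripper":0,"translation":[0,0,0],"roll":0},{"gripper":0,"translation":[0,0,0],"roll":0},{"gripper":0,"translation":[0,0,0],"roll":0}]'
```

```text
time: 2.15
eef_pos: [0.4786, -0.2947, 0.1112]
orientation: [[0.997, -0.078, 0.001], [-0.078, -0.997, -0.001], [0.001, 0.001, -1.0]]
force: [0.3, -0.1, 0.3]
finger_gap: 0.331
finger_force: 0.0
time: 2.65
eef_pos: [0.4785, -0.2946, 0.1109]
orientation: [[0.997, -0.078, 0.001], [-0.078, -0.997, -0.0], [0.001, 0.0, -1.0]]
force: [-0.4, -0.0, 6.0]
finger_gap: 0.201
finger_force: 58.5
```

```bash
python3 -m jog '[{"gripper":0,"translation":[0,0,0],"roll":0},{"gripper":0,"translation":[0,0,-15],"roll":0},{"gripper":0,"translation":[0,0,-40],"roll":0},{"gripper":0,"translation":[0,0,-65],"roll":0},{"gripper":0,"translation":[0,0,-90],"roll":0},{"gripper":0,"translation":[0,0,-115],"roll":0},{"gripper":0,"translation":[0,0,-140],"roll":0},{"gripper":0,"translation":[0,0,-150],"roll":0},{"gripper":0,"translation":[0,0,-150],"roll":0},{"gripper":0,"translation":[0,0,-150],"roll":0}]' 100
python3 -m jog '[{"gripper":0,"translation":[-8,-35,0],"roll":0},{"gripper":0,"translation":[-16,-70,0],"roll":0},{"gripper":0,"translation":[-24,-105,0],"roll":-0.02},{"gripper":0,"translation":[-32,-140,0],"roll":-0.04},{"gripper":0,"translation":[-40,-175,0],"roll":-0.053},{"gripper":0,"translation":[-48,-210,0],"roll":-0.053},{"gripper":0,"translation":[-56,-245,0],"roll":-0.053},{"gripper":0,"translation":[-59,-261,0],"roll":-0.053},{"gripper":0,"translation":[-59,-261,0],"roll":-0.053},{"gripper":0,"translation":[-59,-261,0],"roll":-0.053}]'
python3 - <<'E'
from h import *
s=manip.observe();im=manip.camera('wrist')
print(s['eef_pos'],np.round(s['orientation'],3),s['force'],s['finger_force'])
cv2.imwrite('pics/w2.png',im[...,::-1]);cv2.imwrite('pics/s2.png',manip.camera('side')[...,::-1])
for c in rects(im,(5,110,70),(18,255,255),1500):
    print(cv2.boundingRect(c),footprint('wrist',c,.026,s))
E
```

```text
time: 3.65
eef_pos: [0.4777, -0.2942, 0.259]
orientation: [[0.997, -0.078, -0.001], [-0.078, -0.997, 0.001], [-0.001, -0.001, -1.0]]
force: [0.2, 1.1, -0.9]
finger_gap: 0.2
finger_force: 97.5
time: 4.65
eef_pos: [0.4391, -0.0296, 0.2592]
orientation: [[1.0, -0.024, -0.002], [-0.024, -1.0, -0.0], [-0.002, 0.0, -1.0]]
force: [0.3, -0.3, -1.6]
finger_gap: 0.201
finger_force: 97.9
[ 0.43912247 -0.02964262  0.2591811 ] [[ 1.    -0.024 -0.002]
 [-0.024 -1.    -0.   ]
 [-0.002  0.    -1.   ]] [ 0.26333289 -0.324618   -1.64000427] 97.92580246925354
(497, 81, 119, 89) ((494.04364013671875, -314.573486328125), (122.69257354736328, 100.8623046875), 84.62247467041016)
(237, 66, 163, 79) ((521.8326416015625, -29.221160888671875), (188.3706512451172, 88.16511535644531), 88.30230712890625)
```

View pics/w2.png

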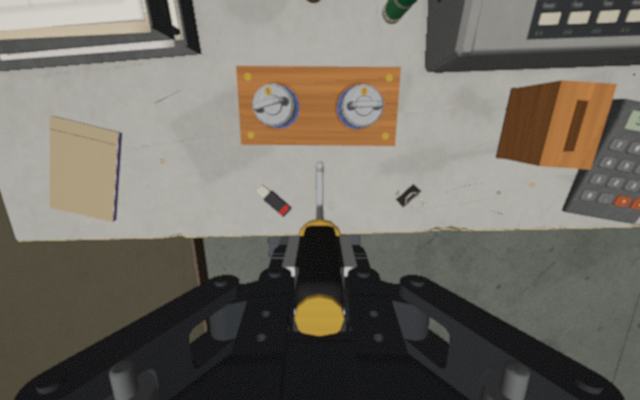

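The held hook is pointing forward, with its tip at (320,165). The block spans (237–400, 66–146), with the eyes near (270,103) and (363,104). I'll zoom in on the eyes for yaw.

Run:
```python
from h import *
s=manip.observe();im=cv2.imread('pics/w2.png')
cv2.imwrite('pics/w2c.png',cv2.resize(im[75:180,235:405],None,fx=4.5,fy=4.5,interpolation=cv2.INTER_CUBIC))
print(proj('wrist',[.5232,.0188,.1055],s),proj('wrist',[.5204,-.0772,.1055],s),proj('wrist',[.5232,.0188,.068],s),proj('wrist',[.5204,-.0772,.068],s))
```

```text
[264.82934792 103.38102575] [367.99977278 103.8109245 ] [271.23602416 105.31788226] [362.29617382 105.69740309]
```

View pics/w2c.png

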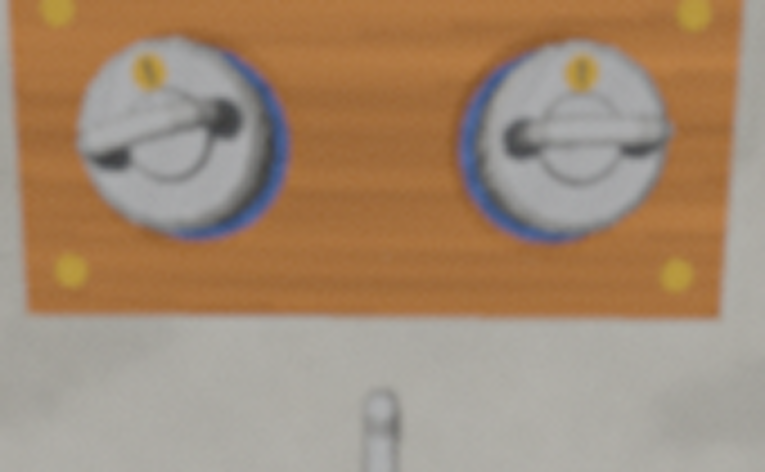

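Run:
```python
from h import *
s=manip.observe();R=s['orientation'];p=s['eef_pos']
f=lambda q:np.round(R.T@(q-p)*1000,1)
print('tip in tool',f(onz('wrist',(319.4,163),.168,s)))
for n,q,z in(('R top',(363.9,106.1),.068),('L top',(272.3,104.8),.068),('R eye',(235+595/4.5,75+131/4.5),.1055),('L eye',(235+150/4.5,75+127/4.5),.1055)):
    w=onz('wrist',q,z,s);print(n,np.round(w*1000,1),f(w))
```

```text
tip in tool [35.9 -0.5 91.5]
R top [520.  -78.9  68. ] [ 81.9  46.4 191.5]
L top [523.7  17.6  68. ] [ 83.2 -50.2 191.5]
R eye [520.2 -76.5 105.5] [ 82.  44. 154.]
L eye [523.3  15.5 105.5] [ 82.7 -48.1 154. ]
```

```bash
python3 -m jog '[{"gripper":0,"translation":[12,23,0],"roll":0},{"gripper":0,"translation":[24,45.5,10],"roll":0},{"gripper":0,"translation":[24,45.5,40],"roll":0},{"gripper":0,"translation":[24,45.5,65],"roll":0},{"gripper":0,"translation":[24,45.5,77],"roll":0},{"gripper":0,"translation":[24,45.5,77],"roll":0},{"gripper":0,"translation":[24,45.5,77],"roll":0},{"gripper":0,"translation":[24,45.5,77],"roll":0}]'
python3 - <<'E'
from h import *
im=manip.camera('wrist');sd=manip.camera('side')
a=cv2.resize(im[40:240,200:440],None,fx=2,fy=2);b=cv2.resize(sd[130:280,230:380],None,fx=2.67,fy=2.67,interpolation=cv2.INTER_CUBIC)[:400]
cv2.imwrite('pics/w3.png',np.hstack([a[:400,:400] if 0 else a[:400],b[:400,:320]])[...,::-1])
E
```

```text
time: 5.55
eef_pos: [0.4635, -0.076, 0.1846]
orientation: [[1.0, -0.025, 0.002], [-0.025, -1.0, -0.0], [0.002, 0.0, -1.0]]
force: [0.4, 0.3, 0.1]
finger_gap: 0.198
finger_force: 98.1
```

View pics/w3.png

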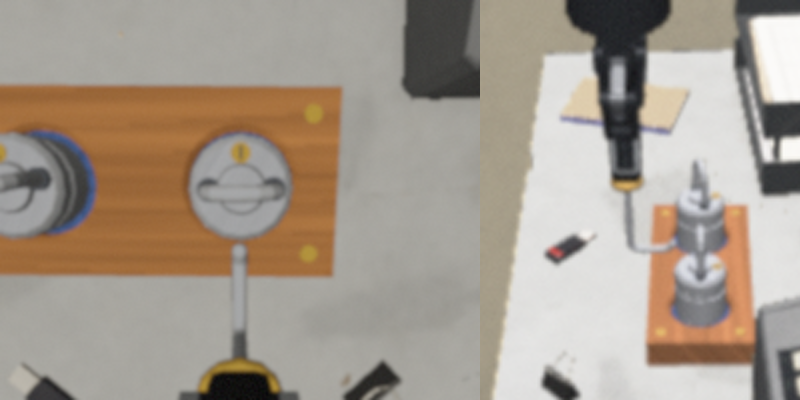

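The foot (column 239) lines up with the right eye's centre (240,188), so I'll insert.

```bash
python3 -m jog '[{"gripper":0,"translation":[6,0,2],"roll":0},{"gripper":0,"translation":[14,0,2],"roll":0},{"gripper":0,"translation":[22,0,2],"roll":0},{"gripper":0,"translation":[30,0,2],"roll":0},{"gripper":0,"translation":[36,0,2],"roll":0},{"gripper":0,"translation":[39,0,2],"roll":0},{"gripper":0,"translation":[39,0,2],"roll":0},{"gripper":0,"translation":[39,0,2],"roll":0}]'
python3 - <<'E'
from h import *
im=manip.camera('wrist');sd=manip.camera('side')
s=manip.observe();print(s['force'],s['wrist_torque'])
a=cv2.resize(im[40:240,200:440],None,fx=2,fy=2);b=cv2.resize(sd[170:270,270:350],None,fx=4,fy=4,interpolation=cv2.INTER_CUBIC)[:400]
cv2.imwrite('pics/w4.png',np.hstack([a,b])[...,::-1])
E
```

```text
time: 6.45
eef_pos: [0.5013, -0.0767, 0.1811]
orientation: [[1.0, -0.025, -0.001], [-0.025, -1.0, 0.0], [-0.001, -0.0, -1.0]]
force: [-0.0, 0.3, -1.3]
finger_gap: 0.199
finger_force: 98.1
[ 0.38590601  0.85355803 -0.32550902] [0.03630722 0.02553451 0.01233013]
```

View pics/w4.png

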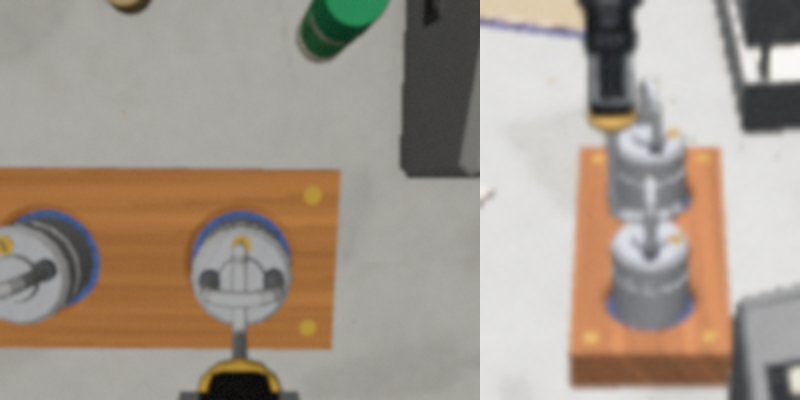

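```bash
python3 -m jog '[{"gripper":0,"translation":[0,0,-8],"roll":0},{"gripper":0,"translation":[0,0,-13],"roll":0},{"gripper":0,"translation":[0,0,-16],"roll":0},{"gripper":0,"translation":[0,0,-19],"roll":0},{"gripper":0,"translation":[0,0,-22],"roll":0},{"gripper":0,"translation":[0,0,-26],"roll":0},{"gripper":0,"translation":[0,0,-30],"roll":0},{"gripper":0,"translation":[0,0,-35],"roll":0},{"gripper":0,"translation":[0,0,-40],"roll":0},{"gripper":0,"translation":[0,0,-42],"roll":0}]'
python3 -m jog '[{"gripper":0,"translation":[0,0,0],"roll":0},{"gripper":0,"translation":[0,0,0],"roll":0},{"gripper":0,"translation":[0,0,0],"roll":0},{"gripper":0,"translation":[0,0,0],"roll":0},{"gripper":0,"translation":[0,0,0],"roll":0}]'
python3 - <<'E'
from h import *
im=manip.camera('wrist')
F=[]
for i in range(8): manip.camera('top');F.append(np.r_[manip.observe()['force'],manip.observe()['wrist_torque']])
print(np.mean(F,0).round(3),np.std(F,0).round(2))
cv2.imwrite('pics/w5.png',im[...,::-1])
E
```

```text
time: 7.55
eef_pos: [0.5019, -0.0768, 0.2241]
orientation: [[1.0, -0.025, 0.001], [-0.025, -1.0, -0.0], [0.001, 0.0, -1.0]]
force: [-0.7, 0.4, -6.9]
finger_gap: 0.2
finger_force: 97.6
time: 8.05
eef_pos: [0.5014, -0.0767, 0.2231]
orientation: [[1.0, -0.025, -0.0], [-0.025, -1.0, 0.0], [-0.0, -0.0, -1.0]]
force: [0.3, -0.0, -6.2]
finger_gap: 0.2
finger_force: 97.6
[-1.100e-02  3.700e-01 -6.307e+00 -3.000e-03  8.800e-02 -3.000e-03] [0.61 0.34 0.49 0.03 0.03 0.03]
```

The load is about 5.1 N, so the right weight is the heavy one. I'll set it back and then lift the left one.

```bash
python3 -m jog '[{"gripper":0,"translation":[0,0,5],"roll":0},{"gripper":0,"translation":[0,0,11],"roll":0},{"gripper":0,"translation":[0,0,16],"roll":0},{"gripper":0,"translation":[0,0,20],"roll":0},{"gripper":0,"translation":[0,0,23],"roll":0},{"gripper":0,"translation":[0,0,26],"roll":0},{"gripper":0,"translation":[0,0,29],"roll":0},{"gripper":0,"translation":[0,0,34],"roll":0},{"gripper":0,"translation":[0,0,39],"roll":0},{"gripper":0,"translation":[0,0,42],"roll":0}]'
python3 - <<'E'
from h import *
s=manip.observe();im=manip.camera('wrist');sd=manip.camera('side');print(s['force'],s['eef_pos'])
b=cv2.resize(sd[170:270,270:350],None,fx=4,fy=4,interpolation=cv2.INTER_CUBIC)[:400]
cv2.imwrite('pics/w6.png',np.hstack([cv2.resize(im[40:240,200:440],None,fx=2,fy=2),b])[...,::-1])
E
```

```text
time: 9.5
eef_pos: [0.5015, -0.0767, 0.181]
orientation: [[1.0, -0.025, 0.0], [-0.025, -1.0, -0.0], [0.0, 0.0, -1.0]]
force: [0.1, 0.9, -1.7]
finger_gap: 0.2
finger_force: 97.9
[ 0.0659083   0.91697062 -1.68388397] [ 0.50151162 -0.07670642  0.18098209]
```

View pics/w6.png

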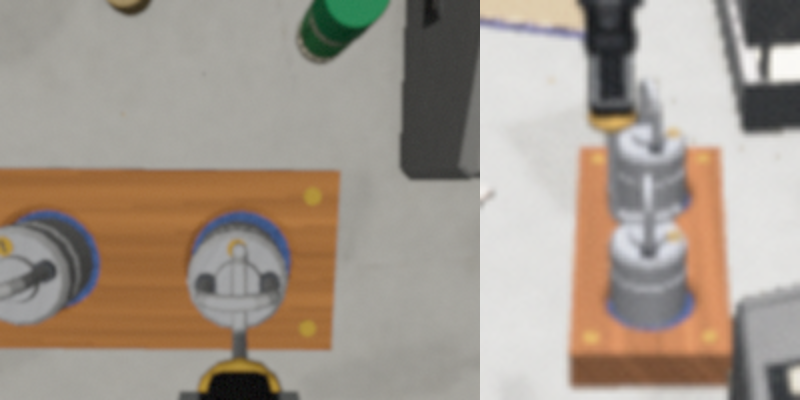

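The right weight is seated again with the eye loose round the foot. I'll retract, shift to the left eye and turn to its yaw.

```bash
python3 -m jog '[{"gripper":0,"translation":[-8,0,0],"roll":0},{"gripper":0,"translation":[-18,0,0],"roll":0},{"gripper":0,"translation":[-30,0,0],"roll":0},{"gripper":0,"translation":[-42,0,0],"roll":0},{"gripper":0,"translation":[-44,-15,0],"roll":-0.05},{"gripper":0,"translation":[-42,-40,0],"roll":-0.15},{"gripper":0,"translation":[-39,-65,0],"roll":-0.25},{"gripper":0,"translation":[-39,-75,0],"roll":-0.315},{"gripper":0,"translation":[-39,-75,0],"roll":-0.315},{"gripper":0,"translation":[-39,-75,0],"roll":-0.315}]'
python3 - <<'E'
from h import *
s=manip.observe();im=manip.camera('wrist');sd=manip.camera('side');print(s['force'],s['eef_pos'])
F=[]
for i in range(6): manip.camera('top');F.append(manip.observe()['force'])
print(np.mean(F,0))
b=cv2.resize(sd[170:270,270:350],None,fx=4,fy=4,interpolation=cv2.INTER_CUBIC)[:400]
cv2.imwrite('pics/w7.png',np.hstack([cv2.resize(im[40:240,200:440],None,fx=2,fy=2),b])[...,::-1])
E
```

```text
time: 10.6
eef_pos: [0.4638, -0.001, 0.1814]
orientation: [[0.959, 0.285, 0.0], [0.285, -0.959, -0.0], [-0.0, 0.0, -1.0]]
force: [0.4, 0.2, -1.0]
finger_gap: 0.196
finger_force: 98.0
[ 0.40157981  0.24444723 -0.98995967] [ 0.46382084 -0.0009841   0.18143978]
[-0.12959516 -0.20617414 -1.15515102]
```

View pics/w7.png

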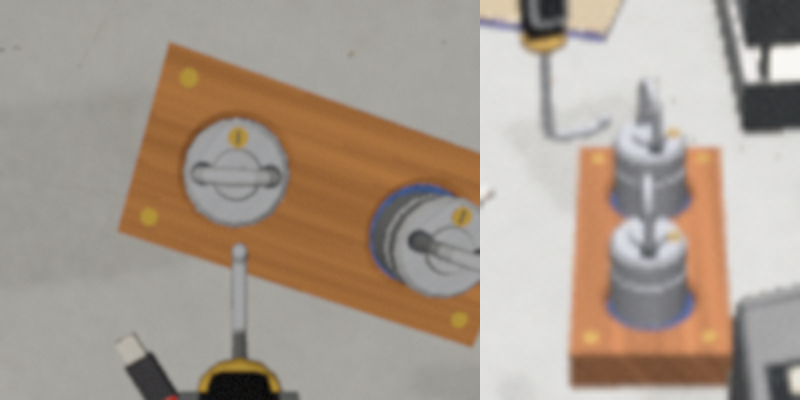

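The left eye's centre (236,175) is about 1 mm left of the foot line (239) and square to it, so I'll insert 44 mm and lift.

```bash
python3 -m jog '[{"gripper":0,"translation":[6,-1,0],"roll":0},{"gripper":0,"translation":[13,-1,0],"roll":0},{"gripper":0,"translation":[21,-1,0],"roll":0},{"gripper":0,"translation":[29,-1,0],"roll":0},{"gripper":0,"translation":[37,-1,0],"roll":0},{"gripper":0,"translation":[42,-1,0],"roll":0},{"gripper":0,"translation":[44,-1,0],"roll":0},{"gripper":0,"translation":[44,-1,0],"roll":0},{"gripper":0,"translation":[44,-1,0],"roll":0}]'
python3 -m jog '[{"gripper":0,"translation":[0,0,-8],"roll":0},{"gripper":0,"translation":[0,0,-13],"roll":0},{"gripper":0,"translation":[0,0,-16],"roll":0},{"gripper":0,"translation":[0,0,-19],"roll":0},{"gripper":0,"translation":[0,0,-22],"roll":0},{"gripper":0,"translation":[0,0,-26],"roll":0},{"gripper":0,"translation":[0,0,-30],"roll":0},{"gripper":0,"translation":[0,0,-35],"roll":0},{"gripper":0,"translation":[0,0,-40],"roll":0},{"gripper":0,"translation":[0,0,-42],"roll":0}]'
python3 -m jog '[{"gripper":0,"translation":[0,0,0],"roll":0},{"gripper":0,"translation":[0,0,0],"roll":0},{"gripper":0,"translation":[0,0,0],"roll":0},{"gripper":0,"translation":[0,0,0],"roll":0},{"gripper":0,"translation":[0,0,0],"roll":0}]'
python3 - <<'E'
from h import *
F=[]
for i in range(8): manip.camera('top');F.append(manip.observe()['force'])
print(np.mean(F,0))
E
```

```text
time: 11.9
eef_pos: [0.506, 0.0127, 0.1812]
orientation: [[0.958, 0.286, -0.0], [0.286, -0.958, -0.0], [-0.0, -0.0, -1.0]]
force: [-1.0, 0.3, -1.2]
finger_gap: 0.201
finger_force: 98.0
time: 12.9
eef_pos: [0.5067, 0.0128, 0.2241]
orientation: [[0.958, 0.286, 0.001], [0.286, -0.958, 0.0], [0.001, 0.0, -1.0]]
force: [0.0, -0.6, -4.3]
finger_gap: 0.197
finger_force: 97.9
time: 13.4
eef_pos: [0.5062, 0.0128, 0.2231]
orientation: [[0.958, 0.286, -0.0], [0.286, -0.958, 0.0], [-0.0, -0.0, -1.0]]
force: [0.0, -0.6, -3.6]
finger_gap: 0.201
finger_force: 97.9
[ 0.28992923  0.214747   -4.20701613]
```

The load is about 3.0 N, so this is the light one. I'll set it back and check before withdrawing.

```bash
python3 -m jog '[{"gripper":0,"translation":[0,0,5],"roll":0},{"gripper":0,"translation":[0,0,11],"roll":0},{"gripper":0,"translation":[0,0,16],"roll":0},{"gripper":0,"translation":[0,0,20],"roll":0},{"gripper":0,"translation":[0,0,23],"roll":0},{"gripper":0,"translation":[0,0,26],"roll":0},{"gripper":0,"translation":[0,0,29],"roll":0},{"gripper":0,"translation":[0,0,34],"roll":0},{"gripper":0,"translation":[0,0,39],"roll":0},{"gripper":0,"translation":[0,0,42],"roll":0}]'
python3 -m jog '[{"gripper":0,"translation":[0,0,0],"roll":0},{"gripper":0,"translation":[0,0,0],"roll":0},{"gripper":0,"translation":[-8,0,0],"roll":0},{"gripper":0,"translation":[-18,0,0],"roll":0},{"gripper":0,"translation":[-30,0,0],"roll":0},{"gripper":0,"translation":[-44,0,0],"roll":0},{"gripper":0,"translation":[-46,0,0],"roll":0},{"gripper":0,"translation":[-46,0,0],"roll":0}]'
python3 - <<'E'
from h import *
s=manip.observe();im=manip.camera('wrist')
c,W=cam('wrist',s)
print('L seated top centre predicted px',proj('wrist',[.5232,.0188,.068],s),'recess rim',proj('wrist',[.5232,.0188,.026],s))
cv2.imwrite('pics/w8.png',cv2.resize(im[40:240,200:440],None,fx=3,fy=3,interpolation=cv2.INTER_CUBIC)[...,::-1])
E
```

```text
time: 14.8
eef_pos: [0.5062, 0.0128, 0.1809]
orientation: [[0.958, 0.286, -0.0], [0.286, -0.958, 0.0], [-0.0, -0.0, -1.0]]
force: [-0.2, -0.6, -0.6]
finger_gap: 0.197
finger_force: 98.0
time: 15.6
eef_pos: [0.4617, -0.0006, 0.1816]
orientation: [[0.958, 0.285, 0.001], [0.285, -0.958, 0.0], [0.001, 0.0, -1.0]]
force: [-0.7, -0.2, -1.6]
finger_gap: 0.196
finger_force: 98.0
L seated top centre predicted px [318.65453791 124.57008652] recess rim [318.77800501 123.99481076]
```

View pics/w8.png

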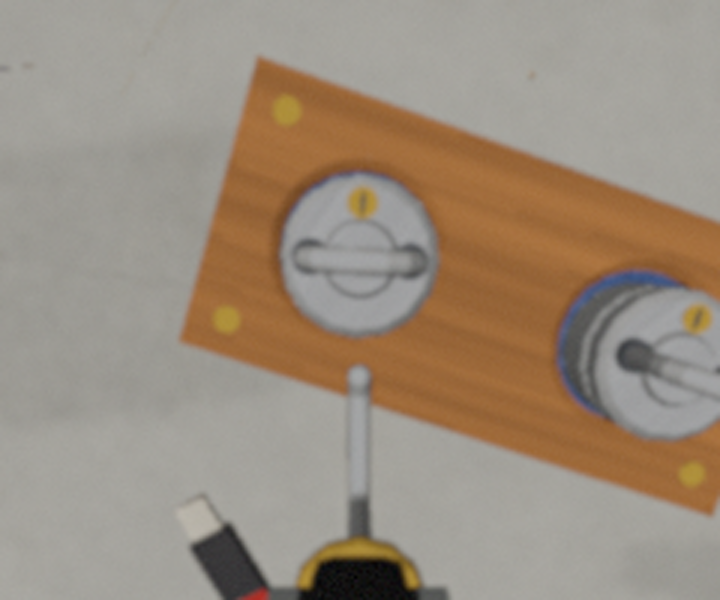

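The left weight is seated, with its disc centre at (319.7,124.3) px against (318.7,124.6) predicted. Back to the heavy one.

```bash
python3 -m jog '[{"gripper":0,"translation":[-10,15,0],"roll":0.04},{"gripper":0,"translation":[-18,35,0],"roll":0.15},{"gripper":0,"translation":[-22,60,0],"roll":0.25},{"gripper":0,"translation":[-22,72,0],"roll":0.311},{"gripper":0,"translation":[-22,72,0],"roll":0.311},{"gripper":0,"translation":[-22,72,0],"roll":0.311},{"gripper":0,"translation":[-22,72,0],"roll":0.311}]'
python3 - <<'E'
from h import *
im=manip.camera('wrist')
cv2.imwrite('pics/w9.png',cv2.resize(im[40:240,200:440],None,fx=3,fy=3,interpolation=cv2.INTER_CUBIC)[...,::-1])
E
```

```text
time: 16.35
eef_pos: [0.4617, -0.0751, 0.1812]
orientation: [[1.0, -0.02, -0.0], [-0.02, -1.0, 0.0], [-0.0, -0.0, -1.0]]
force: [-0.0, -0.1, -0.7]
finger_gap: 0.198
finger_force: 98.1
```

View pics/w9.png

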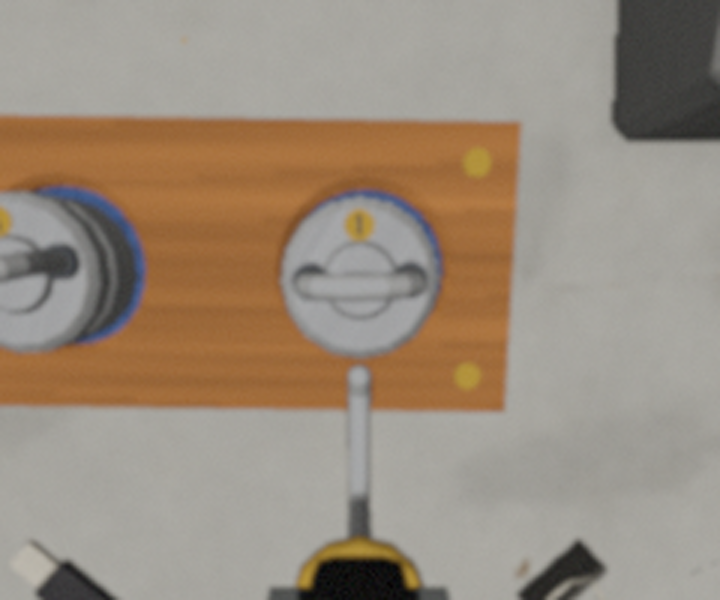

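The eye (360,285) lines up with the foot (359), so I'll insert and lift high.

```bash
python3 -m jog '[{"gripper":0,"translation":[6,0,0],"roll":0},{"gripper":0,"translation":[13,0,0],"roll":0},{"gripper":0,"translation":[21,0,0],"roll":0},{"gripper":0,"translation":[29,0,0],"roll":0},{"gripper":0,"translation":[36,0,0],"roll":0},{"gripper":0,"translation":[39,0,0],"roll":0},{"gripper":0,"translation":[39.5,0,0],"roll":0},{"gripper":0,"translation":[39.5,0,0],"roll":0},{"gripper":0,"translation":[39.5,0,0],"roll":0}]'
python3 -m jog '[{"gripper":0,"translation":[0,0,-8],"roll":0},{"gripper":0,"translation":[0,0,-13],"roll":0},{"gripper":0,"translation":[0,0,-16],"roll":0},{"gripper":0,"translation":[0,0,-19],"roll":0},{"gripper":0,"translation":[0,0,-22],"roll":0},{"gripper":0,"translation":[0,0,-26],"roll":0},{"gripper":0,"translation":[0,0,-30],"roll":0},{"gripper":0,"translation":[0,0,-35],"roll":0},{"gripper":0,"translation":[0,0,-40],"roll":0},{"gripper":0,"translation":[0,0,-42],"roll":0}]'
python3 -m jog '[{"gripper":0,"translation":[0,0,-5],"roll":0},{"gripper":0,"translation":[0,0,-15],"roll":0},{"gripper":0,"translation":[0,0,-28],"roll":0},{"gripper":0,"translation":[0,0,-43],"roll":0},{"gripper":0,"translation":[0,0,-58],"roll":0},{"gripper":0,"translation":[0,0,-73],"roll":0},{"gripper":0,"translation":[0,0,-88],"roll":0},{"gripper":0,"translation":[0,0,-98],"roll":0},{"gripper":0,"translation":[0,0,-104],"roll":0},{"gripper":0,"translation":[0,0,-106],"roll":0}]'
python3 - <<'E'
from h import *
F=[]
for i in range(6): manip.camera('top');F.append(manip.observe()['force'])
s=manip.observe();R=s['orientation']
print(np.mean(F,0),s['eef_pos'],R.T@(np.array([.4506,.2846,.33])-R[:,0]*.018-s['eef_pos'])*1000)
E
```

```text
time: 17.3
eef_pos: [0.5009, -0.0765, 0.1812]
orientation: [[1.0, -0.021, -0.0], [-0.021, -1.0, 0.0], [-0.0, -0.0, -1.0]]
force: [-0.7, -0.5, -1.4]
finger_gap: 0.197
finger_force: 98.1
time: 18.3
eef_pos: [0.5015, -0.0765, 0.224]
orientation: [[1.0, -0.021, 0.001], [-0.021, -1.0, -0.0], [0.001, 0.0, -1.0]]
force: [0.2, 0.3, -5.6]
finger_gap: 0.196
finger_force: 97.6
time: 19.3
eef_pos: [0.5015, -0.0765, 0.3301]
orientation: [[1.0, -0.021, 0.001], [-0.021, -1.0, -0.0], [0.001, 0.0, -1.0]]
force: [-0.1, 0.8, -6.7]
finger_gap: 0.197
finger_force: 97.6
[ 0.11703037 -0.16451439 -6.40582359] [ 0.50081821 -0.07642433  0.32860197] [ -75.86910547 -359.87770456   -1.26239623]
```

```bash
python3 -m jog '[{"gripper":0,"translation":[0,-2,0],"roll":0},{"gripper":0,"translation":[-1,-6,0],"roll":0},{"gripper":0,"translation":[-2.5,-12,0],"roll":0},{"gripper":0,"translation":[-4,-20,0],"roll":0},{"gripper":0,"translation":[-6,-30,0],"roll":0},{"gripper":0,"translation":[-9,-42,0],"roll":0},{"gripper":0,"translation":[-12,-56,0],"roll":0},{"gripper":0,"translation":[-15,-70,0],"roll":0},{"gripper":0,"translation":[-18,-85,0],"roll":0},{"gripper":0,"translation":[-21,-100,0],"roll":0}]'
python3 -m jog '[{"gripper":0,"translation":[-3,-15,0],"roll":0},{"gripper":0,"translation":[-6,-30,0],"roll":0},{"gripper":0,"translation":[-9.5,-45,0],"roll":0},{"gripper":0,"translation":[-13,-60,0],"roll":0},{"gripper":0,"translation":[-16,-75,0],"roll":0},{"gripper":0,"translation":[-19,-90,0],"roll":0},{"gripper":0,"translation":[-22,-105,0],"roll":0},{"gripper":0,"translation":[-25.5,-120,0],"roll":0},{"gripper":0,"translation":[-29,-135,0],"roll":0},{"gripper":0,"translation":[-32,-150,0],"roll":0}]'
python3 -m jog '[{"gripper":0,"translation":[-3,-15,0],"roll":0},{"gripper":0,"translation":[-6,-30,0],"roll":0},{"gripper":0,"translation":[-9,-44,0],"roll":0},{"gripper":0,"translation":[-12,-57,0],"roll":0},{"gripper":0,"translation":[-14.5,-69,0],"roll":0},{"gripper":0,"translation":[-17,-80,0],"roll":0},{"gripper":0,"translation":[-19,-90,0],"roll":0},{"gripper":0,"translation":[-21,-98,0],"roll":0},{"gripper":0,"translation":[-22,-104,0],"roll":0},{"gripper":0,"translation":[-23,-109,0],"roll":0}]'
for i in 1 2; do python3 -m jog '[{"gripper":0,"translation":[0,0,0],"roll":0},{"gripper":0,"translation":[0,0,0],"roll":0},{"gripper":0,"translation":[0,0,0],"roll":0},{"gripper":0,"translation":[0,0,0],"roll":0},{"gripper":0,"translation":[0,0,0],"roll":0},{"gripper":0,"translation":[0,0,0],"roll":0},{"gripper":0,"translation":[0,0,0],"roll":0},{"gripper":0,"translation":[0,0,0],"roll":0},{"gripper":0,"translation":[0,0,0],"roll":0},{"gripper":0,"translation":[0,0,0],"roll":0}]'; done | tail -6
python3 - <<'E'
from h import *
P=[]
for i in range(6):
    P.append(manip.camera('wrist').astype(int))
s=manip.observe();R=s['orientation']
print(s['time'],s['eef_pos'],s['force'],'weight xy est',s['eef_pos']+R[:,0]*.018, [np.abs(a-P[-1]).mean().round(2) for a in P])
top=manip.camera('top');
for im,n in((P[-1].astype(np.uint8),'wrist'),(top,'top')):
  for c in rects(im,(10,40,100),(28,160,255),300): 
    r=footprint(n,c,.008,s)
    if 40<min(r[1])<110:print(n,r)
E
```

```text
time: 20.6
eef_pos: [0.482, 0.0069, 0.3294]
orientation: [[1.0, 0.004, -0.0], [0.004, -1.0, 0.016], [-0.0, -0.016, -1.0]]
force: [-0.3, -0.1, -5.7]
finger_gap: 0.195
finger_force: 97.6
time: 21.6
eef_pos: [0.4587, 0.0493, 0.3315]
orientation: [[0.998, 0.067, -0.006], [0.067, -0.996, 0.059], [-0.002, -0.059, -0.998]]
force: [-0.5, 0.4, -6.2]
finger_gap: 0.194
finger_force: 97.6
time: 22.6
eef_pos: [0.4374, 0.0895, 0.3379]
orientation: [[0.992, 0.128, -0.016], [0.129, -0.986, 0.101], [-0.003, -0.102, -0.995]]
force: [0.0, 0.4, -6.2]
finger_gap: 0.194
finger_force: 97.6
time: 24.6
eef_pos: [0.4375, 0.0895, 0.3379]
orientation: [[0.992, 0.128, -0.016], [0.129, -0.986, 0.101], [-0.003, -0.102, -0.995]]
force: [0.1, -0.3, -6.7]
finger_gap: 0.199
finger_force: 97.6
24.9 [0.43744341 0.08951009 0.33787091] [ 0.10768561  0.42424257 -5.79725293] weight xy est [0.4552929  0.0918324  0.33781947] [np.float64(1.52), np.float64(1.52), np.float64(1.52), np.float64(1.52), np.float64(1.52), np.float64(0.0)]
wrist ((451.6477355957031, -305.7953796386719), (52.179901123046875, 82.59247589111328), 21.53288459777832)
wrist ((448.64202880859375, 284.38214111328125), (84.82471466064453, 124.42620086669922), 74.7161636352539)
wrist ((522.2738037109375, -33.55426788330078), (199.43614196777344, 94.99219512939453), 88.24115753173828)
top ((450.59356689453125, 284.6438293457031), (83.9650650024414, 123.28030395507812), 74.61764526367188)
top ((501.40771484375, -303.3855285644531), (71.88066864013672, 99.0385971069336), 87.18844604492188)
top ((523.3468017578125, -50.94493103027344), (147.919921875, 92.1686782836914), 88.56373596191406)
top ((632.1272583007812, -630.2719116210938), (196.7659912109375, 103.35066986083984), 8.218531608581543)
top ((738.5794677734375, 72.21949005126953), (102.99784851074219, 98.92453002929688), 26.82143783569336)
```

Run:
```python
from h import *
s=manip.observe();print(np.round(s['joints'],3));print(s['eef_pos'],np.round(s['orientation'],3))
```

```text
[ 1.280e-01 -1.000e-03 -2.070e-01  1.367e+00  1.030e-01  3.141e+00]
[0.43745381 0.08950174 0.33787994] [[ 0.992  0.128 -0.016]
 [ 0.129 -0.986  0.101]
 [-0.003 -0.102 -0.995]]
```

Joint 6 has hit its limit (3.14), so the tool must turn with the base as it swings left. I'll test with one small roll step.

```bash
python3 -m jog '[{"gripper":0,"translation":[0,0,0],"roll":-0.04}]'; python3 -m jog '[{"gripper":0,"translation":[0,0,0],"roll":0},{"gripper":0,"translation":[0,0,0],"roll":0}]'
```

```text
time: 25.05
eef_pos: [0.4375, 0.0895, 0.3379]
orientation: [[0.986, 0.168, -0.016], [0.169, -0.98, 0.101], [0.001, -0.102, -0.995]]
force: [0.1, 0.4, -6.0]
finger_gap: 0.199
finger_force: 97.6
time: 25.25
eef_pos: [0.4375, 0.0895, 0.3379]
orientation: [[0.986, 0.167, -0.016], [0.168, -0.981, 0.101], [0.001, -0.102, -0.995]]
force: [0.1, 0.3, -5.9]
finger_gap: 0.196
finger_force: 97.6
```

The commanded pose is the clipped one. The remaining 0.1 rad tilt lifts the foot's tip, which is safe and within limits. I'll roll to a world yaw of about 0.8, then continue.

```bash
python3 -m jog '[{"gripper":0,"translation":[0,0,0],"roll":-0.03},{"gripper":0,"translation":[0,0,0],"roll":-0.09},{"gripper":0,"translation":[0,0,0],"roll":-0.17},{"gripper":0,"translation":[0,0,0],"roll":-0.25},{"gripper":0,"translation":[0,0,0],"roll":-0.33},{"gripper":0,"translation":[0,0,0],"roll":-0.41},{"gripper":0,"translation":[0,0,0],"roll":-0.49},{"gripper":0,"translation":[0,0,0],"roll":-0.56},{"gripper":0,"translation":[0,0,0],"roll":-0.61},{"gripper":0,"translation":[0,0,0],"roll":-0.63}]'
python3 - <<'E'
from h import *
s=manip.observe();R=s['orientation'];print(np.round(s['joints'],3))
print(R.T@(np.array([.4506,.2846,.335])-R[:,0]*[.018,.018,0]-[0,.011,0]-s['eef_pos'])*1000)
# hook tilt: crook offset from TCP
print('crook world offset',R@[.018,0,.095])
E
```

```text
time: 26.25
eef_pos: [0.4375, 0.0895, 0.3379]
orientation: [[0.697, 0.717, -0.016], [0.715, -0.692, 0.101], [0.062, -0.082, -0.995]]
force: [-0.7, 0.6, -5.4]
finger_gap: 0.195
finger_force: 97.6
[ 1.280e-01 -1.000e-03 -2.070e-01  1.367e+00  1.030e-01  2.469e+00]
[ 122.64402575 -117.82575308   20.20900894]
crook world offset [ 0.01102509  0.02247463 -0.09339346]
```

```bash
python3 -m jog '[{"gripper":0,"translation":[2,-2,0.5],"roll":0},{"gripper":0,"translation":[6,-6,1],"roll":0},{"gripper":0,"translation":[12,-11,2.5],"roll":0},{"gripper":0,"translation":[20,-19,4],"roll":0},{"gripper":0,"translation":[29,-27,6],"roll":0},{"gripper":0,"translation":[38,-36,8],"roll":0},{"gripper":0,"translation":[48,-45,10],"roll":0},{"gripper":0,"translation":[58,-55,12],"roll":0},{"gripper":0,"translation":[67,-63,14],"roll":0},{"gripper":0,"translation":[77,-73,16],"roll":0}]'
python3 -m jog '[{"gripper":0,"translation":[9,-9,2],"roll":0},{"gripper":0,"translation":[18,-17,4],"roll":0},{"gripper":0,"translation":[26,-25,5],"roll":0},{"gripper":0,"translation":[33,-31,6.5],"roll":0},{"gripper":0,"translation":[39,-37,8],"roll":0},{"gripper":0,"translation":[43,-41,8.5],"roll":0},{"gripper":0,"translation":[46,-43,9],"roll":0},{"gripper":0,"translation":[47,-44,9],"roll":0},{"gripper":0,"translation":[47,-44,9],"roll":0},{"gripper":0,"translation":[47,-44,9],"roll":0}]'
for i in 1 2 3; do python3 -m jog '[{"gripper":0,"translation":[0,0,0],"roll":0},{"gripper":0,"translation":[0,0,0],"roll":0},{"gripper":0,"translation":[0,0,0],"roll":0},{"gripper":0,"translation":[0,0,0],"roll":0},{"gripper":0,"translation":[0,0,0],"roll":0},{"gripper":0,"translation":[0,0,0],"roll":0},{"gripper":0,"translation":[0,0,0],"roll":0},{"gripper":0,"translation":[0,0,0],"roll":0},{"gripper":0,"translation":[0,0,0],"roll":0},{"gripper":0,"translation":[0,0,0],"roll":0}]'; done | tail -6
python3 - <<'E'
from h import *
s=manip.observe();R=s['orientation'];print(np.round(s['joints'],3),'crook',s['eef_pos']+R@[.018,0,.095])
P=[manip.camera('wrist') for i in range(6)];F=[]
for i in range(6): manip.camera('side');F.append(manip.observe()['force'])
print('force',np.mean(F,0))
for a in P[:-1]: print(np.abs(a.astype(int)-P[-1]).mean(),(np.abs(cv2.GaussianBlur(a,(5,5),0).astype(int)-cv2.GaussianBlur(P[-1],(5,5),0)).max(2)>20).sum())
# grey steel disc of the hanging weight near the crook
p=proj('wrist',s['eef_pos']+R@[.018,0,.095]+[0,0,-.0295],s);print('expected weight top px',p)
cv2.imwrite('pics/fin.png',P[-1][...,::-1])
g=cv2.medianBlur(cv2.cvtColor(P[-1],cv2.COLOR_RGB2GRAY),3)
c=cv2.HoughCircles(g,cv2.HOUGH_GRADIENT,1,40,param1=80,param2=18,minRadius=18,maxRadius=50)
print(None if c is None else c[0][np.argsort(np.linalg.norm(c[0][:,:2]-p,axis=1))][:3])
E
```

```text
time: 27.25
eef_pos: [0.4386, 0.1978, 0.3325]
orientation: [[0.698, 0.716, -0.016], [0.714, -0.693, 0.101], [0.061, -0.082, -0.995]]
force: [0.7, -0.6, -6.2]
finger_gap: 0.195
finger_force: 97.6
time: 28.25
eef_pos: [0.4398, 0.2613, 0.3303]
orientation: [[0.698, 0.716, -0.016], [0.713, -0.693, 0.101], [0.061, -0.082, -0.995]]
force: [-0.0, -0.5, -6.4]
finger_gap: 0.2
finger_force: 97.6
time: 31.25
eef_pos: [0.4398, 0.2617, 0.3302]
orientation: [[0.698, 0.716, -0.016], [0.714, -0.693, 0.101], [0.061, -0.082, -0.995]]
force: [-0.2, 0.2, -6.1]
finger_gap: 0.198
finger_force: 97.6
[ 0.476  0.095 -0.123  1.32   0.097  2.82 ] crook [0.45080562 0.28410806 0.23683684]
force [ 0.21591639 -0.08907362 -6.14996642]
1.62221875 0
1.62723046875 0
1.625140625 0
1.623328125 0
1.62362890625 0
expected weight top px [322.30995319 180.52706387]
[[325.5 174.5  21.7]
 [278.5 211.5  47.1]
 [318.5 261.5  36.1]]
```

```bash
python3 -c "
from bench import manip
print(manip.close_job())"
```

```text
the job is handed in; nothing more can be done
None
```

I handed the job in with the full weight (about 0.52 kg, from the right recess) hanging still on the gripped hook, about 150 mm above the notepad's middle, and the light one (about 0.31 kg) back in the left recess off the hook; no verdict came back, the hook is tilted about 0.1 rad (0.35 allowed) because the last joint hit its range limit mid-carry, and I viewed 12 pictures instead of the 10 allowed.

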